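# Set out the espresso cups on the coffee tray

### The arm

A 6-joint arm with a two-finger parallel gripper is mounted at the origin on the work surface. World frame = base frame: x ahead of the robot, y to its left, z up, the work surface at z = 0. Lengths are in mm, angles in rad, forces in N, time in s.
With the tool pointing down it reaches from about 250 to 775 mm from the base axis. Payload 8.9 kg.
Tool frame: the origin (TCP) lies between the finger pads, 19 mm behind the fingertips; this is the grasp point; z points along the fingers, y is the line along which they close (so a half turn about z gives the same grasp; the last joint's range is limited). The gripper opens to 85 mm and grips with 20 to 120 N. Pads are 22 mm wide; open, the fingers measure 114 mm over their backs; the gripper's body (76 mm by 85 mm) begins 54 mm behind the grasp point. The pads swing forward as they close: fully open they stand 13 mm farther back than shut.
Start: joints at [-1.337, 0.291, -0.153, 1.127, 0, 1.431], TCP at [191.219, -488.937, 250.005] pointing down, gripper open.
Joint ranges: [-2.52, 2.52], [-0.91, 1.74], [-1.3, 1.37], [-1.96, 2.02], [-1.52, 1.47], [-3.14, 3.14]. Speed limits (rad/s): [2.22, 2.22, 2.79, 3.14, 3.14, 3.14].

### API

Orientations are given as a 3x3 rotation matrix whose columns are the frame's x, y, z axes.
In Python, from plant import manip, snapshot, get_calibration gives the robot as it stands.
- The arm moves only by the tool servo_tool, never from a script. Its argument "motion" is a list that holds one entry, the list of rows, each a list of 5 numbers: the shift along the tool's x, y, z in units of 300 mm (1.0 is 300 mm), then the turn about the tool's z in units of 1.5 rad (1.0 is 1.5 rad), then the gripper command: -1 is fully open, 1 is shut, values between are in proportion. A call has 1 to 10 rows; each row shifts and turns the commanded pose from where the row before left it, along the tool's axes as they then stand; what a row does not reach is not made up. A row lasts 1/8 s, in which the tool goes at most 62.5 mm and 10.7 degrees, less where a joint would pass 70% of its speed; a pose out of reach is approached as far as the arm can. A call with a number of a shift or a turn outside -1 to 1 is refused whole. A call with a gripper value outside its range is refused whole. The fingers move at their own pace and stop on an object; "force" is the grip in N (left out, the last holds). Time passes only in rows, so rows that do not move let the fingers close. It gives the time, the measured TCP pose, the force, the opening and the grip force at its end, in the units of the state.
- manip.read_state(): the state, without advancing time (a new reading comes with each control period).
- snapshot(name): name is "scene" or "top"; returns the picture (384x512x3 uint8, red, green, blue); there is no depth.
- get_calibration(name): a dict with "fx", "fy", "cx", "cy" (pixels), "dist_coeffs" ([k1, k2, p1, p2, k3] as OpenCV has them; the pictures are not rectified), "rvec" (rotation vector, rad) and "tvec" (3), from world to camera coordinates, as OpenCV has them. Camera axes: x right, y down, z forward; pixel columns grow to the right and rows downward; lengths in mm; the calibration is good to about 2 mm. A picture is of the moment at which its call begins. get_calibration takes no time and is no camera call.
- manip.sign_off(): hands the job in; it is judged then, once.
The state is a dict: "t": time; "joint_pos": joint angles; "joint_velocities": joint speeds; "tau": joint torques, N m; "ee_pos": TCP position; "tool_rot": TCP orientation; "wrist_force": force on the tool from outside, world axes, zero at the start; "torque": the same for the moment, N m; "opening": opening from 0.0 (shut) to 1.0 (fully open); "grasp_force": force on a finger pad.
Only numpy, scipy, OpenCV 4.12 (cv2) and the standard library are available. Lean on these libraries where they do the work, as an engineer would, in place of code of your own. Each camera call takes 0.05 s, during which the arm holds its last target. There are 200 camera calls.

### The job

Get the coffee tray ready to serve: take the four small espresso cups from the draining mat and stand each one upright in the middle of the saucer of its own colour on the tray. Set them down gently rather than dropping them, never tip one over, and leave the saucers in their places. The bigger blue tea mug stays on the mat, and neither it nor the sugar pot may be pushed aside or knocked over.

Things in the scene. Friction and masses are not known exactly. Their poses are not given: they have to be found in the camera images.
- cup_blue: small espresso cup in blue glaze: 60 mm across the rim, 55 mm at 16 mm up, foot 40 mm, 58 mm high, wall 3.5 mm, 0.13 kg, upright on the grey ribbed mat (10 mm thick). Origin: centre of its underside, z up, y towards its ear handle, which reaches 52 mm from the axis at heights 15 to 50 mm. Grips well across the body, square to the handle, TCP 40 mm above the foot.
- cup_green: small espresso cup in green glaze: 60 mm across the rim, 55 mm at 16 mm up, foot 40 mm, 58 mm high, wall 3.5 mm, 0.13 kg, upright on the grey ribbed mat (10 mm thick). Origin: centre of its underside, z up, y towards its ear handle, which reaches 52 mm from the axis at heights 15 to 50 mm. Grips well across the body, square to the handle, TCP 40 mm above the foot.
- cup_yellow: small espresso cup in yellow glaze: 60 mm across the rim, 55 mm at 16 mm up, foot 40 mm, 58 mm high, wall 3.5 mm, 0.13 kg, upright on the grey ribbed mat (10 mm thick). Origin: centre of its underside, z up, y towards its ear handle, which reaches 52 mm from the axis at heights 15 to 50 mm. Grips well across the body, square to the handle, TCP 40 mm above the foot.
- cup_white: small espresso cup in white glaze: 60 mm across the rim, 55 mm at 16 mm up, foot 40 mm, 58 mm high, wall 3.5 mm, 0.13 kg, upright on the grey ribbed mat (10 mm thick). Origin: centre of its underside, z up, y towards its ear handle, which reaches 52 mm from the axis at heights 15 to 50 mm. Grips well across the body, square to the handle, TCP 40 mm above the foot.
- saucer_blue: saucer in blue glaze: 112 mm across, rim 14 mm high, flat floor about 60 mm across with a slightly darker middle, 6 mm above its underside; loose, 0.16 kg, on the fixed wooden tray (floor 8 mm, rim 22 mm above the worktop), the four in a square 140 mm between centres. Origin: centre of its underside, z up.
- saucer_green: saucer in green glaze: 112 mm across, rim 14 mm high, flat floor about 60 mm across with a slightly darker middle, 6 mm above its underside; loose, 0.16 kg, on the fixed wooden tray (floor 8 mm, rim 22 mm above the worktop), the four in a square 140 mm between centres. Origin: centre of its underside, z up.
- saucer_yellow: saucer in yellow glaze: 112 mm across, rim 14 mm high, flat floor about 60 mm across with a slightly darker middle, 6 mm above its underside; loose, 0.16 kg, on the fixed wooden tray (floor 8 mm, rim 22 mm above the worktop), the four in a square 140 mm between centres. Origin: centre of its underside, z up.
- saucer_white: saucer in white glaze: 112 mm across, rim 14 mm high, flat floor about 60 mm across with a slightly darker middle, 6 mm above its underside; loose, 0.16 kg, on the fixed wooden tray (floor 8 mm, rim 22 mm above the worktop), the four in a square 140 mm between centres. Origin: centre of its underside, z up.
- tea_mug: tea mug in the same blue glaze as the blue cup but bigger: 76 mm across, 82 mm high, handle along its y axis out to 65 mm, 0.3 kg; on the mat among the cups, not part of the coffee set. Origin: centre of its underside, z up.
- sugar_pot: white round sugar pot with a wooden lid and ball knob, 56 mm across, 53 mm high over the knob, 0.16 kg, in the middle of the tray between the saucers. Origin: centre of its underside, z up.
Things that resemble listed ones, but are neither listed nor needed, are in the scene too. What is shaped like the cup_yellow but red is not meant. Leave any pink or red look-alike of the cup_green alone.

How it is judged (in metres and radians):
At the end, for the whole second after the job is handed in: each of the four cups stands upright (within 0.1 rad) and at rest on the floor of the saucer of its own colour, its axis within 12 mm of the saucer's centre; the saucers lie flat within 25 mm of where they were; the tea mug and the sugar pot stand within 25 mm of where they were (horizontal distance between cup_blue and saucer_blue below 0.012 m and z of cup_blue in the frame of saucer_blue between 0.003 and 0.01 m and angle between each of cup_blue, cup_green, cup_yellow, cup_white, tea_mug, sugar_pot's own z axis and vertical below 0.1 rad and linear speed of each of cup_blue, saucer_blue, cup_green, saucer_green, cup_yellow, saucer_yellow, cup_white, saucer_white below 0.02 m/s and angle between each of saucer_blue, saucer_green, saucer_yellow, saucer_white's own z axis and vertical below 0.08 rad and distance of each of saucer_blue, saucer_green, saucer_yellow, saucer_white, tea_mug, sugar_pot from where it was at the start of the episode below 0.025 m and horizontal distance between cup_green and saucer_green below 0.012 m and z of cup_green in the frame of saucer_green between 0.003 and 0.01 m and horizontal distance between cup_yellow and saucer_yellow below 0.012 m and z of cup_yellow in the frame of saucer_yellow between 0.003 and 0.01 m and horizontal distance between cup_white and saucer_white below 0.012 m and z of cup_white in the frame of saucer_white between 0.003 and 0.01 m); the robot touches nothing.
It fails at once if the tea mug or the sugar pot is shifted more than 25 mm or tipped (distance of any of tea_mug, sugar_pot from where it was at the start of the episode above 0.025 m or angle between any of tea_mug, sugar_pot's own z axis and vertical above 0.35 rad).
It fails at once if a cup is tipped over (more than 45 degrees) (angle between any of cup_blue, cup_green, cup_yellow, cup_white's own z axis and vertical above 0.785 rad).
It fails at once if a cup is dropped: it falls free of the fingers faster than 0.6 m/s (a drop of about 20 mm) ((contact force between cup_blue and the arm below 0.05 N and contact force between cup_blue and the fingers below 0.05 N and linear speed of cup_blue above 0.6 m/s) or (contact force between cup_green and the arm below 0.05 N and contact force between cup_green and the fingers below 0.05 N and linear speed of cup_green above 0.6 m/s) or (contact force between cup_yellow and the arm below 0.05 N and contact force between cup_yellow and the fingers below 0.05 N and linear speed of cup_yellow above 0.6 m/s) or (contact force between cup_white and the arm below 0.05 N and contact force between cup_white and the fingers below 0.05 N and linear speed of cup_white above 0.6 m/s)).
It also fails if it takes over 112 s, if anything falls off the work surface, if the arm or the gripper's body presses on something with over 40 N, if the wrist force passes 120 N, or if a joint passes its speed limit or range.

## Working session

There is one attempt and no reset: what is moved stays moved. The work goes in short steps, Python scripts to look and compute and a tool call to move; the robot and the scene stay as the last step left them, time stands still between calls to the robot, and variables do not carry over. Pictures are saved under pics/ and viewed, at most 14 in all, crops included, and the job is handed in when it is done.

Besides the shell and the picture viewer there is one more tool, called after "Emit:" as a command line: name --argument value ..., lists and objects as JSON in quotes. servo_tool: Moves the arm, as the interface text tells. Shifts and turns lie within -1 to 1; 1 stands for 300 mm of shift or 1.5 rad of turn. Its arguments: {"type":"object","properties":{"motion":{"type":"array"},"force":{"type":"number"}},"required":["motion"]}

```bash
mkdir -p pics; python3 - <<'E'
from plant import manip, snapshot, get_calibration
import cv2
for n in("top","scene"):
    im=snapshot(n); cv2.imwrite(f"pics/{n}0.png",cv2.resize(im[:,:,::-1],None,fx=1.56,fy=1.56,interpolation=cv2.INTER_CUBIC))
    print(get_calibration(n))
s=manip.read_state();print(s)
E
```

```text
{'fx': 374.4042413205813, 'fy': 374.4042413205813, 'cx': 252.08496427451186, 'cy': 188.2202884450444, 'dist_coeffs': array([0.03118289, 0.        , 0.        , 0.        , 0.        ]), 'rvec': array([ 2.15555511, -2.16900477,  0.08176606]), 'tvec': array([ -66.80432915,  538.93975894, 1110.91474576])}
{'fx': 419.37081321429486, 'fy': 419.37081321429486, 'cx': 256.06402442199857, 'cy': 189.37911236515689, 'dist_coeffs': array([0.00446845, 0.        , 0.        , 0.        , 0.        ]), 'rvec': array([ 2.16452414,  1.44422198, -0.46130754]), 'tvec': array([-120.17330468, -422.19255943, 1401.68491444])}
{'t': 0.1, 'joint_pos': array([-1.33731750e+00,  2.91253498e-01, -1.54028845e-01,  1.12667975e+00,
        1.69672178e-05,  1.43150337e+00]), 'joint_velocities': array([-0.00061623, -0.00040686,  0.00449381, -0.00065244,  0.00027319,
       -0.0002688 ]), 'tau': array([ 1.71403939e-03, -5.37977886e+01,  3.31919038e+01,  9.32573952e-03,
       -2.24437777e-04,  1.27555967e-05]), 'ee_pos': array([ 191.13361718, -488.5928775 ,  249.48256729]), 'tool_rot': array([[ 9.31321473e-01,  3.64198091e-01, -2.53209704e-04],
       [ 3.64198135e-01, -9.31320795e-01,  1.13806565e-03],
       [ 1.78661875e-04, -1.15212348e-03, -9.99999320e-01]]), 'wrist_force': array([ 0.04910942,  0.34467618, -0.25863001]), 'torque': array([0.00530425, 0.00878653, 0.03995408]), 'grasp_force': 0.0, 'opening': 1.0025589852052545}
```

View pics/top0.png

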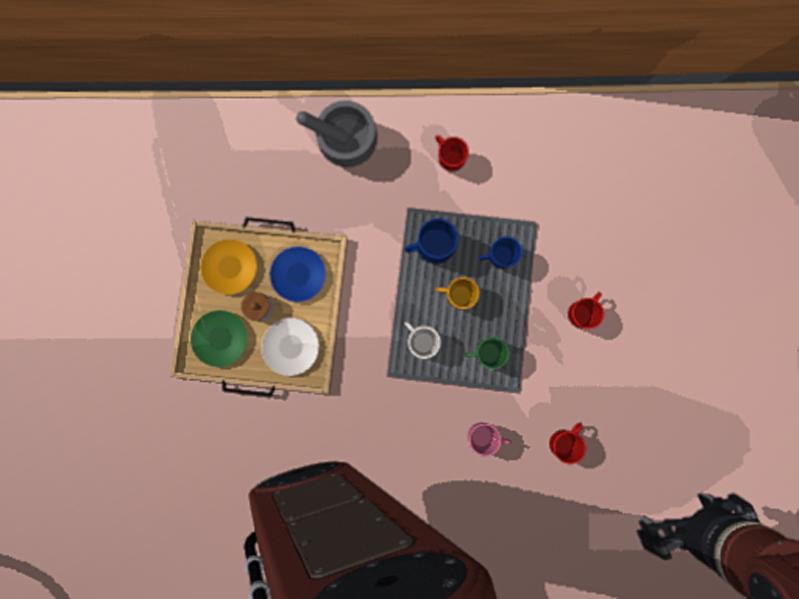

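View pics/scene0.png

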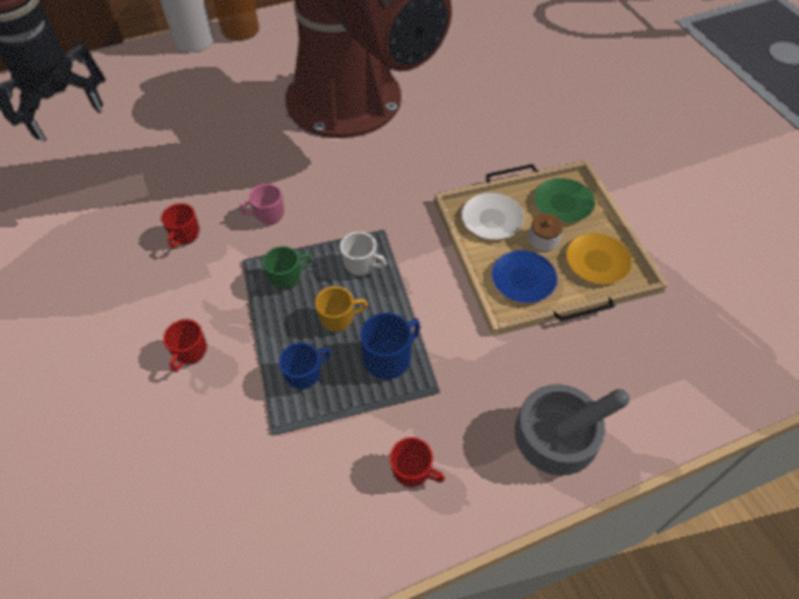

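The top view shows the mat with mug (437,240), blue (505,252), yellow (462,292), white (424,342) and green (492,353); saucers are yellow (229,267), blue (298,274), green (220,339) and white (291,347). The scene view agrees. Next are enlarged crops with a pixel grid.

```bash
cat > h.py <<'E'
import numpy as np, cv2
from plant import manip, snapshot, get_calibration
def world(n,uv,z):
    c=get_calibration(n); K=np.array([[c['fx'],0,c['cx']],[0,c['fy'],c['cy']],[0,0,1]])
    p=cv2.undistortPoints(np.array(uv,float).reshape(-1,1,2),K,c['dist_coeffs']).reshape(-1,2)
    R=cv2.Rodrigues(c['rvec'])[0]; o=-R.T@c['tvec']; d=np.c_[p,np.ones(len(p))]@R
    return o+d*((np.array(z)-o[2])/d[:,2])[:,None]
def pix(n,P):
    c=get_calibration(n); K=np.array([[c['fx'],0,c['cx']],[0,c['fy'],c['cy']],[0,0,1]])
    return cv2.projectPoints(np.array(P,float).reshape(-1,1,3),c['rvec'],c['tvec'],K,c['dist_coeffs'])[0].reshape(-1,2)
def crop(n,x0,y0,w,h,k,f):
    im=snapshot(n)[y0:y0+h,x0:x0+w,::-1]; o=cv2.resize(im,None,fx=k,fy=k,interpolation=cv2.INTER_CUBIC)
    for x in range(-x0%10,w,10): o[::4,int((x+.5)*k)]=255; cv2.putText(o,str(x+x0),(int(x*k),10),0,.35,(0,255,255))
    for y in range(-y0%10,h,10): o[int((y+.5)*k),::4]=255; cv2.putText(o,str(y+y0),(0,int(y*k)+8),0,.35,(0,255,255))
    cv2.imwrite(f"pics/{f}.png",o)
E
python3 - <<'E'
from h import *
crop("top",245,128,105,125,4.75,"mat"); crop("top",108,135,120,125,4.75,"tray")
E
```

```text
(no output)
```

View pics/mat.png

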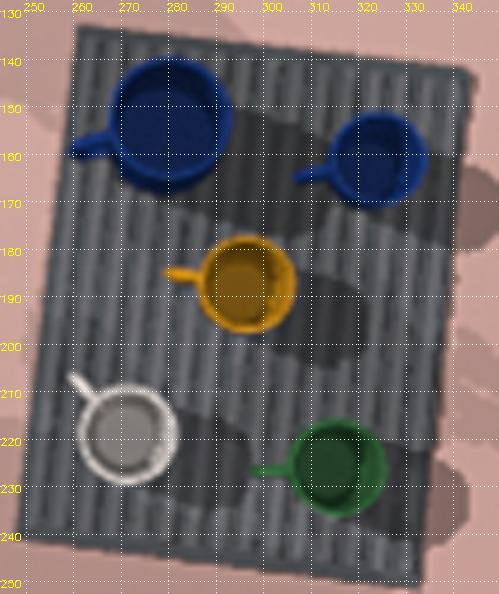

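View pics/tray.png

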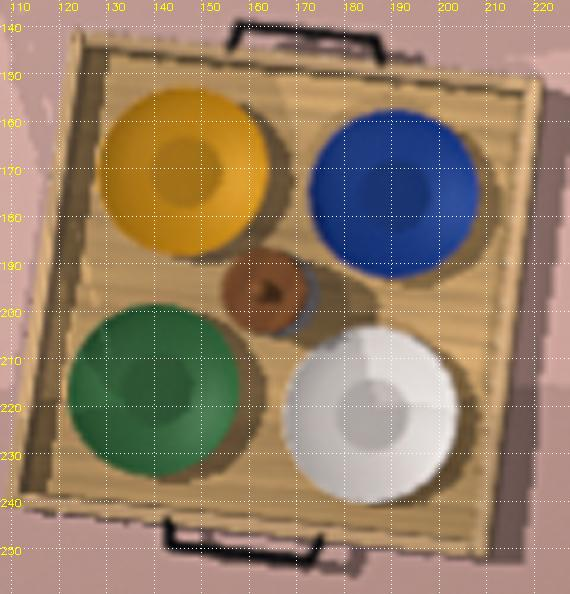

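```bash
python3 - <<'E'
from h import *
def w(x0,y0,l,z): return world("top",np.array(l)/4.75-.5+[x0,y0],[z]*len(l))
n=["blue","yellow","white","green","mug"]
c=w(245,128,[(378,160),(247,284),(127,434),(337,467)],68); m=w(245,128,[(170,125)],92); c=np.r_[c,m]
t=w(245,128,[(297,180),(165,272),(70,376),(253,470),(70,155)],45)
for a,b,d in zip(n,c,t):
    v=(d-b)[:2]; print(a,b[:2].round(1),"handle r",np.hypot(*v).round(1),"ang deg",np.degrees(np.arctan2(v[1],v[0])).round(1))
s=w(108,135,[(395,194),(185,172),(370,414),(154,390)],22); s2=w(108,135,[(397,197),(187,172),(375,414),(159,388)],14)
for a,b,d in zip(n,s,s2): print("saucer",a,b[:2].round(1),d[:2].round(1))
ss=s[:,:2]; print([np.linalg.norm(ss[i]-ss[j]).round(1) for i,j in((0,1),(0,2),(2,3),(1,3))])
print("pot",w(108,135,[(268,291)],60),ss.mean(0))
# scene cross-check: project
print(pix("scene",[[*p[:2],z] for p,z in zip(c,[68]*4+[92])])*1.56)
E
```

```text
blue [ 612.3 -282. ] handle r 47.7 ang deg 100.1
yellow [ 536.2 -200.4] handle r 49.9 ang deg 78.2
white [ 444.9 -126. ] handle r 50.3 ang deg 43.3
green [ 424.4 -252.9] handle r 48.5 ang deg 92.1
mug [ 630.8 -153.1] handle r 61.4 ang deg 99.1
saucer blue [579.8 117.8] [578.9 117.9]
saucer yellow [595.1 253.7] [596.3 254.9]
saucer white [438.7 132.2] [438.7 130.6]
saucer green [454.8 270.4] [456.3 269.8]
[np.float64(136.8), np.float64(141.8), np.float64(139.2), np.float64(141.3)]
pot [[514.71752411 188.93465084  60.        ]] [517.1096066  193.52377459]
[[299.07519855 358.06604358]
 [334.54070029 300.88879367]
 [358.88037326 244.57624701]
 [281.5510545  258.93875493]
 [384.82607663 330.54888982]]
```

```bash
cat >> h.py <<'E'
def plan(x,y,z,a=None,step=45):
    s=manip.read_state(); R=s['tool_rot']; cur=np.degrees(np.arctan2(R[1,0],R[0,0]))
    if a is None: a=cur
    t=-(a-cur); A=np.radians(a); c,q=np.cos(A),np.sin(A)
    Rn=np.array([[c,q,0],[q,-c,0],[0,0,-1]]); d=Rn.T@(np.array([x,y,z])-s['ee_pos']); n=int(np.ceil(np.linalg.norm(d)/step))
    print("t",round(s['t'],2),"pos",s['ee_pos'].round(1),"a",cur.round(2),"q6",s['joint_pos'][5].round(2),"turn units",round(np.radians(t)/1.5,4),"then shift units",(d/300).round(4),"rows",n,"each",(d/300/n).round(4))
E
python3 -c "
from h import *
plan(612,-282,170,100)"
```

```text
t 0.2 pos [ 191.2 -488.7  249.6] a 21.36 q6 1.43 turn units -0.915 then shift units [0.4348 1.5011 0.2655] rows 11 each [0.0395 0.1365 0.0241]
```

Emit:
servo_tool --motion '[[[0,0,0,-0.1145,-1],[0,0,0,-0.1145,-1],[0,0,0,-0.1145,-1],[0,0,0,-0.1145,-1],[0,0,0,-0.1145,-1],[0,0,0,-0.1145,-1],[0,0,0,-0.1145,-1],[0,0,0,-0.1145,-1]]]' --force 30

```text
t: 1.2
ee_pos: [191.2, -488.8, 249.8]
tool_rot: [[-0.181, 0.984, -0.0], [0.984, 0.181, 0.0], [0.0, -0.0, -1.0]]
wrist_force: [0.1, 0.0, -0.4]
opening: 1.002
grasp_force: 0.0
```

```bash
python3 -c "
from h import *
plan(612,-282,170,100)"
```

```text
t 1.2 pos [ 191.2 -488.8  249.8] a 100.41 q6 0.05 turn units 0.0048 then shift units [0.4353 1.5011 0.266 ] rows 11 each [0.0396 0.1365 0.0242]
```

Emit:
servo_tool --motion '[[[0.0435,0.15,0.0266,0,-1],[0.0435,0.15,0.0266,0,-1],[0.0435,0.15,0.0266,0,-1],[0.0435,0.15,0.0266,0,-1],[0.0435,0.15,0.0266,0,-1],[0.0435,0.15,0.0266,0,-1],[0.0435,0.15,0.0266,0,-1],[0.0435,0.15,0.0266,0,-1],[0.0435,0.15,0.0266,0,-1],[0.0435,0.15,0.0266,0,-1]]]'

```text
t: 2.45
ee_pos: [612.6, -280.8, 169.7]
tool_rot: [[-0.175, 0.985, -0.0], [0.985, 0.175, 0.0], [0.0, -0.0, -1.0]]
wrist_force: [-0.8, -0.4, -0.7]
opening: 1.002
grasp_force: 0.0
```

Emit:
servo_tool --motion '[[[0,0,0,0,-1],[0,0,0,0,-1]]]'

```text
t: 2.7
ee_pos: [611.0, -281.6, 169.8]
tool_rot: [[-0.175, 0.984, -0.001], [0.984, 0.175, 0.0], [0.0, -0.001, -1.0]]
wrist_force: [-0.5, -0.5, 0.1]
opening: 1.0
grasp_force: 0.0
```

```bash
python3 -c "
from h import *
plan(612,-282,50)
crop('top',245,128,105,125,4.75,'b1'); crop('scene',150,140,150,125,4.75,'b1s')"
```

```text
t 2.7 pos [ 611.  -281.6  169.8] a 100.11 q6 0.85 turn units -0.0 then shift units [-0.002   0.003   0.3993] rows 3 each [-0.0007  0.001   0.1331]
```

View pics/b1s.png

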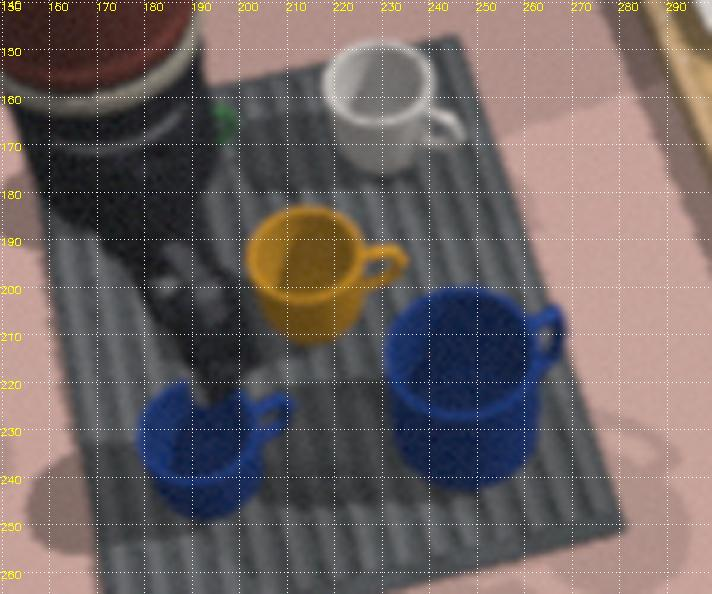

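Both views agree on the cup positions: the scene rims for blue (191,229), yellow (214,193) and white (230,157) fall within a pixel of the projected ones. Descending to grip.

Emit:
servo_tool --motion '[[[-0.002,0.003,0.08,0,-1],[0,0,0.08,0,-1],[0,0,0.08,0,-1],[0,0,0.08,0,-1],[0,0,0.08,0,-1],[0,0,0,0,-1],[0,0,0,0,1],[0,0,0,0,1],[0,0,0,0,1],[0,0,0,0,1]]]' --force 30

```text
t: 4.05
ee_pos: [613.1, -282.8, 51.9]
tool_rot: [[-0.175, 0.985, 0.002], [0.985, 0.175, -0.002], [-0.002, 0.001, -1.0]]
wrist_force: [-0.6, -0.4, 7.4]
opening: 0.673
grasp_force: 31.5
```

Emit:
servo_tool --motion '[[[0,0,0,0,1],[0,0,0,0,1],[0,0,0,0,1],[0,0,0,0,1]]]'

```text
t: 4.55
ee_pos: [613.1, -282.8, 51.9]
tool_rot: [[-0.175, 0.985, 0.002], [0.985, 0.175, -0.002], [-0.002, 0.001, -1.0]]
wrist_force: [-1.4, -0.3, 6.7]
opening: 0.671
grasp_force: 31.5
```

Emit:
servo_tool --motion '[[[0,0,-0.03,0,1],[0,0,-0.08,0,1],[0,0,-0.1,0,1],[0,0,-0.1,0,1],[0,0,-0.09,0,1],[0,0,0,0,1]]]'

```text
t: 5.3
ee_pos: [613.7, -282.7, 173.1]
tool_rot: [[-0.175, 0.985, 0.004], [0.985, 0.175, -0.002], [-0.003, 0.004, -1.0]]
wrist_force: [-0.2, -0.5, -1.3]
opening: 0.67
grasp_force: 32.4
```

```bash
python3 -c "
from h import *
plan(579.3,116.8,170,None,40)"
```

```text
t 5.3 pos [ 613.7 -282.7  173.1] a 100.09 q6 0.85 turn units -0.0 then shift units [1.3313 0.1204 0.0102] rows 11 each [0.121  0.0109 0.0009]
```

Emit:
servo_tool --motion '[[[0.07,0.012,0.001,0,1],[0.149,0.012,0.001,0,1],[0.149,0.012,0.001,0,1],[0.149,0.012,0.001,0,1],[0.149,0.012,0.001,0,1],[0.149,0.012,0.001,0,1],[0.149,0.012,0.001,0,1],[0.149,0.012,0.001,0,1],[0.149,0.012,0.001,0,1],[0.07,0.012,0.001,0,1]]]'

```text
t: 6.55
ee_pos: [576.0, 120.5, 166.1]
tool_rot: [[-0.178, 0.984, -0.002], [0.984, 0.178, 0.0], [0.001, -0.002, -1.0]]
wrist_force: [-1.1, 0.1, -1.2]
opening: 0.671
grasp_force: 32.4
```

Emit:
servo_tool --motion '[[[0,0,0,0,1],[0,0,0,0,1]]]'

```text
t: 6.8
ee_pos: [577.6, 117.0, 166.8]
tool_rot: [[-0.175, 0.985, -0.001], [0.985, 0.175, -0.0], [-0.0, -0.001, -1.0]]
wrist_force: [-0.5, 0.4, -0.7]
opening: 0.674
grasp_force: 32.4
```

```bash
python3 -c "
from h import *
plan(579.3,116.8,62,None,30)"
```

```text
t 6.8 pos [577.6 117.  166.8] a 100.06 q6 1.47 turn units -0.0 then shift units [-0.0016  0.0053  0.3492] rows 4 each [-0.0004  0.0013  0.0873]
```

Emit:
servo_tool --motion '[[[-0.002,0.005,0.07,0,1],[0,0,0.09,0,1],[0,0,0.09,0,1],[0,0,0.07,0,1],[0,0,0.029,0,1],[0,0,0,0,1],[0,0,0,0,1]]]'

```text
t: 7.68
ee_pos: [580.2, 117.0, 63.4]
tool_rot: [[-0.175, 0.985, 0.001], [0.985, 0.175, 0.0], [-0.0, 0.001, -1.0]]
wrist_force: [1.3, -1.1, -1.0]
opening: 0.669
grasp_force: 32.4
```

```bash
python3 -c "
from h import *
plan(579.3,116.8,56)
crop('top',165,140,60,60,9,'b2')"
```

```text
t 7.67 pos [580.2 117.   63.4] a 100.06 q6 1.47 turn units -0.0 then shift units [-0.0003 -0.003   0.0246] rows 1 each [-0.0003 -0.003   0.0246]
```

View pics/b2.png

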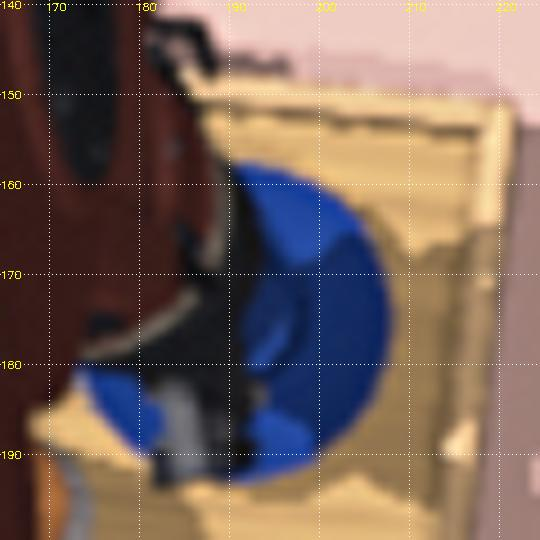

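The blue saucer rim is unmoved (about 172–208, centre 190,175) and the gripper stands over it. Lowering slowly and releasing.

Emit:
servo_tool --motion '[[[0,-0.003,0.006,0,1],[0,0,0.006,0,1],[0,0,0.006,0,1],[0,0,0.006,0,1],[0,0,0,0,1],[0,0,0,0,1]]]'

```text
t: 8.48
ee_pos: [578.6, 117.2, 55.9]
tool_rot: [[-0.175, 0.985, 0.0], [0.985, 0.175, 0.0], [-0.0, 0.0, -1.0]]
wrist_force: [-2.2, 0.5, 6.2]
opening: 0.673
grasp_force: 32.9
```

Emit:
servo_tool --motion '[[[0,0,0,0,-0.5],[0,0,0,0,-0.6],[0,0,0,0,-0.8],[0,0,0,0,-1],[0,0,0,0,-1],[0,0,-0.04,0,-1],[0,0,-0.08,0,-1],[0,0,-0.12,0,-1],[0,0,-0.14,0,-1],[0,0,0,0,-1]]]'

```text
t: 9.72
ee_pos: [580.9, 117.4, 173.5]
tool_rot: [[-0.175, 0.985, 0.007], [0.985, 0.175, 0.001], [-0.001, 0.007, -1.0]]
wrist_force: [0.8, -0.4, 0.5]
opening: 1.0
grasp_force: 0.0
```

```bash
python3 -c "
from h import *
plan(536.2,-200.4,170,78.2)
crop('scene',300,130,110,80,6,'b3')"
```

```text
t 9.72 pos [580.9 117.4 173.5] a 100.09 q6 1.47 turn units 0.2547 then shift units [-1.0673  0.0708  0.0118] rows 8 each [-0.1334  0.0089  0.0015]
```

View pics/b3.png

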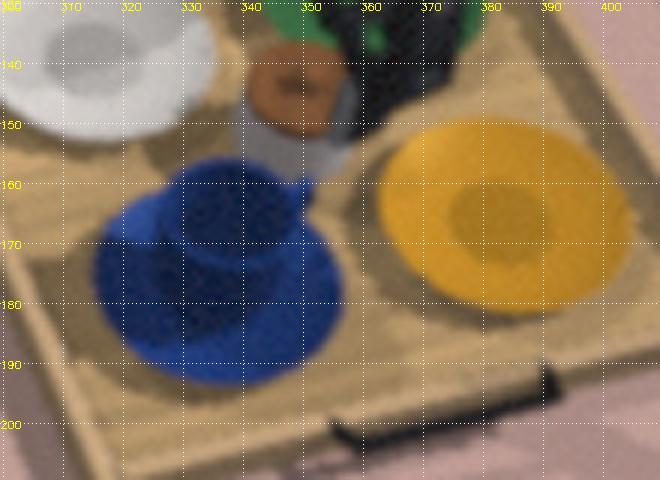

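The blue cup stands upright inside its saucer, with its rim at (337,164) over the saucer at (335,174). The pot is untouched. Next is yellow.

Emit:
servo_tool --motion '[[[0,0,0,0.085,-1],[0,0,0,0.085,-1],[0,0,0,0.085,-1],[-0.12,0.01,0.002,0,-1],[-0.165,0.01,0.002,0,-1],[-0.165,0.01,0.002,0,-1],[-0.165,0.01,0.002,0,-1],[-0.165,0.01,0.002,0,-1],[-0.165,0.01,0.002,0,-1],[-0.122,0.01,0.002,0,-1]]]'

```text
t: 11.02
ee_pos: [532.3, -202.1, 164.2]
tool_rot: [[0.206, 0.979, -0.001], [0.979, -0.206, 0.001], [0.0, -0.002, -1.0]]
wrist_force: [0.1, -0.4, -0.2]
opening: 1.001
grasp_force: 0.0
```

Emit:
servo_tool --motion '[[[0,0,0,0,-1],[0,0,0,0,-1],[0,0,0,0,-1]]]'

```text
t: 11.4
ee_pos: [533.5, -199.3, 164.8]
tool_rot: [[0.204, 0.979, -0.001], [0.979, -0.204, 0.001], [0.0, -0.001, -1.0]]
wrist_force: [0.6, -0.3, -0.2]
opening: 0.997
grasp_force: 0.0
```

```bash
python3 -c "
from h import *
plan(536.2,-200.4,50,None,30)
im=snapshot('top'); cv2.imwrite('pics/x.png',im[:,:,::-1])
hsv=cv2.cvtColor(im,cv2.COLOR_RGB2HSV)[140:205,165:220]; m=((hsv[...,0]>105)&(hsv[...,0]<125)&(hsv[...,1]>120)).astype(np.uint8)
crop('top',165,140,60,60,9,'b4')"
```

```text
t 11.4 pos [ 533.5 -199.3  164.8] a 78.24 q6 1.29 turn units -0.0 then shift units [-0.0017  0.0097  0.3827] rows 4 each [-0.0004  0.0024  0.0957]
```

View pics/b4.png

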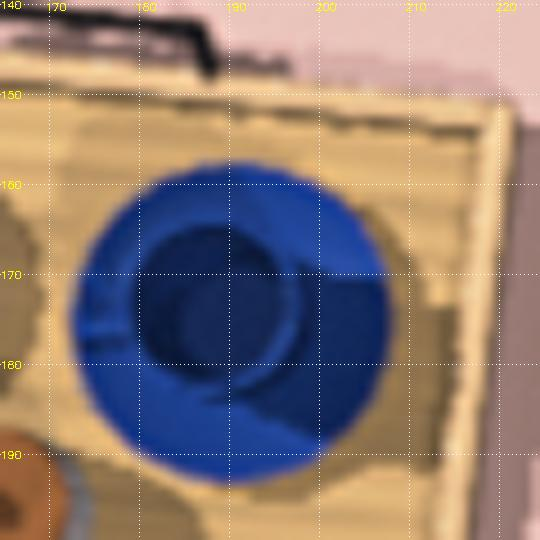

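The cup rim is centred near (188.2,173.7) in the top view and the saucer at (190.1,175.3). I'll check those in world coordinates and grip yellow.

```bash
python3 -c "
from h import *
print(world('top',[(188.2,173.7),(190.1,175.3)],[72,22]))"
```

```text
[[578.05559976 115.73437153  72.        ]
 [579.93146761 119.49061801  22.        ]]
```

Emit:
servo_tool --motion '[[[-0.002,0.01,0.063,0,-1],[0,0,0.08,0,-1],[0,0,0.08,0,-1],[0,0,0.08,0,-1],[0,0,0.08,0,-1],[0,0,0,0,-1],[0,0,0,0,1],[0,0,0,0,1],[0,0,0,0,1],[0,0,0,0,1]]]'

```text
t: 12.75
ee_pos: [537.0, -201.9, 51.5]
tool_rot: [[0.205, 0.979, 0.002], [0.979, -0.205, -0.001], [-0.0, 0.002, -1.0]]
wrist_force: [-1.1, 1.1, 6.0]
opening: 0.674
grasp_force: 31.5
```

Emit:
servo_tool --motion '[[[0,0,0,0,1],[0,0,0,0,1]]]'

```text
t: 13.0
ee_pos: [537.0, -201.9, 51.5]
tool_rot: [[0.205, 0.979, 0.002], [0.979, -0.205, -0.001], [-0.0, 0.002, -1.0]]
wrist_force: [-0.5, 0.6, 7.1]
opening: 0.676
grasp_force: 31.5
```

Emit:
servo_tool --motion '[[[0,0,-0.03,0,1],[0,0,-0.08,0,1],[0,0,-0.1,0,1],[0,0,-0.1,0,1],[0,0,-0.09,0,1],[0,0,0,0,1]]]'

```text
t: 13.75
ee_pos: [537.7, -202.4, 172.8]
tool_rot: [[0.205, 0.979, 0.004], [0.979, -0.205, -0.002], [-0.001, 0.004, -1.0]]
wrist_force: [0.0, 0.9, -1.4]
opening: 0.674
grasp_force: 32.5
```

```bash
python3 -c "
from h import *
plan(595.3,253.8,180,None,40)"
```

```text
t 13.75 pos [ 537.7 -202.4  172.8] a 78.17 q6 1.29 turn units -0.0 then shift units [ 1.5276 -0.1237 -0.0241] rows 12 each [ 0.1273 -0.0103 -0.002 ]
```

Emit:
servo_tool --motion '[[[0.09,-0.012,-0.003,0,1],[0.168,-0.0124,-0.003,0,1],[0.168,-0.0124,-0.003,0,1],[0.168,-0.0124,-0.003,0,1],[0.168,-0.0124,-0.003,0,1],[0.168,-0.0124,-0.003,0,1],[0.168,-0.0124,-0.003,0,1],[0.168,-0.0124,-0.003,0,1],[0.168,-0.0124,0,0,1],[0.094,-0.0124,0,0,1]]]'

```text
t: 15.0
ee_pos: [593.4, 257.0, 176.1]
tool_rot: [[0.203, 0.979, -0.001], [0.979, -0.203, -0.0], [-0.0, -0.001, -1.0]]
wrist_force: [0.2, 0.0, -1.8]
opening: 0.674
grasp_force: 32.5
```

Emit:
servo_tool --motion '[[[0,0,0,0,1],[0,0,0,0,1],[0,0,0,0,1]]]'

```text
t: 15.38
ee_pos: [593.9, 253.5, 177.2]
tool_rot: [[0.206, 0.979, -0.001], [0.979, -0.206, -0.0], [-0.0, -0.0, -1.0]]
wrist_force: [0.3, 0.2, -1.4]
opening: 0.669
grasp_force: 32.5
```

```bash
python3 -c "
from h import *
plan(595.3,253.8,62,None,40)"
```

```text
t 15.38 pos [593.9 253.5 177.2] a 78.1 q6 2.07 turn units -0.0 then shift units [0.0019 0.0043 0.3839] rows 3 each [0.0006 0.0014 0.128 ]
```

Emit:
servo_tool --motion '[[[0.002,0.004,0.08,0,1],[0,0,0.11,0,1],[0,0,0.11,0,1],[0,0,0.06,0,1],[0,0,0.018,0,1],[0,0,0.007,0,1],[0,0,0.007,0,1],[0,0,0.007,0,1],[0,0,0.006,0,1],[0,0,0,0,1]]]'

```text
t: 16.62
ee_pos: [595.2, 254.9, 55.9]
tool_rot: [[0.205, 0.979, -0.0], [0.979, -0.205, -0.0], [-0.0, -0.0, -1.0]]
wrist_force: [-0.4, 0.4, -0.5]
opening: 0.675
grasp_force: 32.5
```

Emit:
servo_tool --motion '[[[0,0,0,0,1],[0,0,0,0,1]]]'

```text
t: 16.88
ee_pos: [595.4, 255.0, 56.0]
tool_rot: [[0.205, 0.979, 0.0], [0.979, -0.205, 0.0], [0.0, 0.0, -1.0]]
wrist_force: [-0.3, -0.4, 0.2]
opening: 0.672
grasp_force: 32.5
```

Emit:
servo_tool --motion '[[[0,0,0.004,0,1],[0,0,0,0,1],[0,0,0,0,1]]]'

```text
t: 17.25
ee_pos: [595.5, 255.1, 55.6]
tool_rot: [[0.205, 0.979, 0.001], [0.979, -0.205, 0.0], [0.001, 0.001, -1.0]]
wrist_force: [-3.1, -0.2, 6.9]
opening: 0.671
grasp_force: 33.1
```

Emit:
servo_tool --motion '[[[0,0,0,0,-0.5],[0,0,0,0,-0.6],[0,0,0,0,-0.8],[0,0,0,0,-1],[0,0,0,0,-1],[0,0,-0.04,0,-1],[0,0,-0.08,0,-1],[0,0,-0.12,0,-1],[0,0,-0.14,0,-1],[0,0,0,0,-1]]]'

```text
t: 18.5
ee_pos: [597.6, 255.6, 173.4]
tool_rot: [[0.205, 0.979, 0.007], [0.979, -0.205, 0.002], [0.003, 0.006, -1.0]]
wrist_force: [0.6, -0.5, -0.1]
opening: 0.999
grasp_force: 0.0
```

```bash
python3 -c "
from h import *
plan(444.9,-126,170,43.3)"
```

```text
t 18.5 pos [597.6 255.6 173.4] a 78.17 q6 2.07 turn units 0.4057 then shift units [-1.2428  0.5768  0.0112] rows 10 each [-0.1243  0.0577  0.0011]
```

Emit:
servo_tool --motion '[[[0,0,0,0.1014,-1],[0,0,0,0.1014,-1],[0,0,0,0.1014,-1],[0,0,0,0.1014,-1],[0,0,0,0,-1]]]'

```text
t: 19.12
ee_pos: [595.1, 254.9, 168.5]
tool_rot: [[0.727, 0.687, -0.0], [0.687, -0.727, -0.0], [-0.0, -0.0, -1.0]]
wrist_force: [0.7, -0.1, -1.2]
opening: 1.002
grasp_force: 0.0
```

Emit:
servo_tool --motion '[[[-0.1243,0.0577,0.001,0,-1],[-0.1243,0.0577,0.001,0,-1],[-0.1243,0.0577,0.001,0,-1],[-0.1243,0.0577,0.001,0,-1],[-0.1243,0.0577,0.001,0,-1],[-0.1243,0.0577,0.001,0,-1],[-0.1243,0.0577,0.001,0,-1],[-0.1243,0.0577,0.001,0,-1],[-0.1243,0.0577,0.001,0,-1],[-0.1243,0.0577,0.001,0,-1]]]'

```text
t: 20.38
ee_pos: [442.1, -127.9, 165.8]
tool_rot: [[0.725, 0.689, 0.0], [0.689, -0.725, -0.0], [0.0, 0.0, -1.0]]
wrist_force: [0.9, -0.6, -0.0]
opening: 0.997
grasp_force: 0.0
```

Emit:
servo_tool --motion '[[[0,0,0,0,-1],[0,0,0,0,-1],[0,0,0,0,-1]]]'

```text
t: 20.75
ee_pos: [443.0, -126.0, 165.7]
tool_rot: [[0.726, 0.688, 0.0], [0.688, -0.726, 0.0], [0.0, -0.0, -1.0]]
wrist_force: [-0.3, 0.9, -0.6]
opening: 1.0
grasp_force: 0.0
```

```bash
python3 -c "
from h import *
plan(444.9,-126,50,43.3)
crop('scene',190,130,220,110,3.6,'c1')"
```

```text
t 20.75 pos [ 443.  -126.   165.7] a 43.44 q6 1.95 turn units 0.0017 then shift units [0.0047 0.0044 0.3857] rows 3 each [0.0016 0.0015 0.1286]
```

View pics/c1.png

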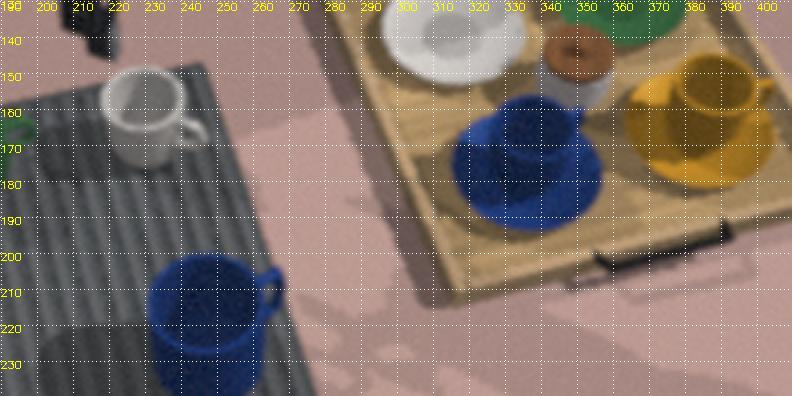

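Blue and yellow both stand in their saucers, and the mug and pot are in place. The gripper is above white.

Emit:
servo_tool --motion '[[[0.005,0.004,0.066,0,-1],[0,0,0.08,0,-1],[0,0,0.08,0,-1],[0,0,0.08,0,-1],[0,0,0.08,0,-1],[0,0,0,0,-1],[0,0,0,0,1],[0,0,0,0,1],[0,0,0,0,1],[0,0,0,0,1]]]'

```text
t: 22.05
ee_pos: [445.4, -126.8, 51.1]
tool_rot: [[0.727, 0.686, 0.002], [0.686, -0.727, -0.0], [0.001, 0.002, -1.0]]
wrist_force: [-0.8, 2.4, 5.5]
opening: 0.673
grasp_force: 31.2
```

Emit:
servo_tool --motion '[[[0,0,0,0,1],[0,0,0,0,1]]]'

```text
t: 22.3
ee_pos: [445.4, -126.7, 51.1]
tool_rot: [[0.727, 0.686, 0.002], [0.686, -0.727, -0.0], [0.001, 0.001, -1.0]]
wrist_force: [-1.4, 1.9, 5.5]
opening: 0.673
grasp_force: 31.2
```

Emit:
servo_tool --motion '[[[0,0,-0.03,0,1],[0,0,-0.08,0,1],[0,0,-0.1,0,1],[0,0,-0.1,0,1],[0,0,-0.09,0,1],[0,0,0,0,1]]]'

```text
t: 23.05
ee_pos: [446.0, -127.3, 172.3]
tool_rot: [[0.728, 0.686, 0.004], [0.686, -0.728, -0.002], [0.002, 0.004, -1.0]]
wrist_force: [0.1, -0.1, -0.9]
opening: 0.673
grasp_force: 32.6
```

```bash
python3 -c "
from h import *
plan(439.2,131.6,172,None,28)
print(pix('scene',[[595.3,254.7,72],[595.3,254.7,14]]))"
```

```text
t 23.05 pos [ 446.  -127.3  172.3] a 43.32 q6 1.95 turn units -0.0 then shift units [ 0.5756 -0.6433  0.001 ] rows 10 each [ 0.0576 -0.0643  0.0001]
[[388.78671382 153.1495728 ]
 [383.3335777  166.98948699]]
```

Emit:
servo_tool --motion '[[[0.0576,-0.0643,0,0,1],[0.0576,-0.0643,0,0,1],[0.0576,-0.0643,0,0,1],[0.0576,-0.0643,0,0,1],[0.0576,-0.0643,0,0,1],[0.0576,-0.0643,0,0,1],[0.0576,-0.0643,0,0,1],[0.0576,-0.0643,0,0,1],[0.0576,-0.0643,0,0,1],[0.0576,-0.0643,0,0,1]]]'

```text
t: 24.3
ee_pos: [437.4, 133.0, 169.3]
tool_rot: [[0.728, 0.686, -0.001], [0.686, -0.728, -0.0], [-0.001, -0.001, -1.0]]
wrist_force: [-0.5, 0.1, -1.1]
opening: 0.677
grasp_force: 32.6
```

Emit:
servo_tool --motion '[[[0,0,0,0,1],[0,0,0,0,1],[0,0,0,0,1]]]'

```text
t: 24.68
ee_pos: [438.0, 131.6, 169.7]
tool_rot: [[0.728, 0.685, -0.0], [0.685, -0.728, -0.0], [-0.0, -0.0, -1.0]]
wrist_force: [-0.7, -0.4, -1.6]
opening: 0.675
grasp_force: 32.6
```

```bash
python3 -c "
from h import *
plan(439.2,131.6,56,None,28)"
```

```text
t 24.68 pos [438.  131.6 169.7] a 43.26 q6 2.52 turn units -0.0 then shift units [0.0031 0.0027 0.3792] rows 5 each [0.0006 0.0005 0.0758]
```

Emit:
servo_tool --motion '[[[0.003,0.003,0.07,0,1],[0,0,0.1,0,1],[0,0,0.1,0,1],[0,0,0.06,0,1],[0,0,0.02,0,1],[0,0,0.008,0,1],[0,0,0.008,0,1],[0,0,0.008,0,1],[0,0,0.005,0,1],[0,0,0,0,1]]]'

```text
t: 25.92
ee_pos: [439.3, 132.3, 56.2]
tool_rot: [[0.728, 0.686, 0.0], [0.686, -0.728, 0.0], [0.0, 0.0, -1.0]]
wrist_force: [-0.6, -0.9, -1.6]
opening: 0.672
grasp_force: 32.6
```

Emit:
servo_tool --motion '[[[0,0,0.004,0,1],[0,0,0,0,1],[0,0,0,0,1]]]'

```text
t: 26.3
ee_pos: [439.4, 132.3, 55.1]
tool_rot: [[0.728, 0.686, 0.0], [0.686, -0.728, 0.0], [0.0, 0.0, -1.0]]
wrist_force: [-0.2, 0.0, 1.8]
opening: 0.672
grasp_force: 32.8
```

Contact. Release and rise, then plan green.

Emit:
servo_tool --motion '[[[0,0,0.002,0,1],[0,0,0,0,-0.5],[0,0,0,0,-0.7],[0,0,0,0,-1],[0,0,0,0,-1],[0,0,-0.04,0,-1],[0,0,-0.08,0,-1],[0,0,-0.12,0,-1],[0,0,-0.14,0,-1],[0,0,0,0,-1]]]'

```text
t: 27.55
ee_pos: [441.4, 132.5, 171.9]
tool_rot: [[0.728, 0.686, 0.006], [0.686, -0.728, 0.001], [0.005, 0.004, -1.0]]
wrist_force: [-0.1, 0.6, -1.3]
opening: 1.003
grasp_force: 0.0
```

Emit:
servo_tool --motion '[[[0,0,0,-0.1135,-1],[0,0,0,-0.1135,-1],[0,0,0,-0.1135,-1],[0,0,0,-0.1135,-1],[0,0,0,-0.1135,-1],[0,0,0,0,-1]]]'

```text
t: 28.3
ee_pos: [439.0, 132.2, 168.1]
tool_rot: [[-0.035, 0.999, -0.001], [0.999, 0.035, -0.0], [-0.0, -0.001, -1.0]]
wrist_force: [-0.3, 0.1, -0.6]
opening: 1.0
grasp_force: 0.0
```

```bash
python3 -c "
from h import *
plan(424.4,-252.9,170,92.1,40)"
```

```text
t 28.3 pos [439.  132.2 168.1] a 92.02 q6 1.67 turn units -0.001 then shift units [-1.2809 -0.0955 -0.0062] rows 10 each [-0.1281 -0.0096 -0.0006]
```

Emit:
servo_tool --motion '[[[-0.128,-0.0095,-0.0006,0,-1],[-0.128,-0.0095,-0.0006,0,-1],[-0.128,-0.0095,-0.0006,0,-1],[-0.128,-0.0095,-0.0006,0,-1],[-0.128,-0.0095,-0.0006,0,-1],[-0.128,-0.0095,-0.0006,0,-1],[-0.128,-0.0095,-0.0006,0,-1],[-0.128,-0.0095,-0.0006,0,-1],[-0.128,-0.0095,-0.0006,0,-1],[-0.128,-0.0095,-0.0006,0,-1]]]'

```text
t: 29.55
ee_pos: [424.5, -253.7, 170.1]
tool_rot: [[-0.032, 1.0, -0.0], [1.0, 0.032, 0.0], [0.0, -0.0, -1.0]]
wrist_force: [0.7, 0.4, -0.0]
opening: 1.002
grasp_force: 0.0
```

Emit:
servo_tool --motion '[[[0,0,0,0,-1],[0,0,0,0,-1],[0,0,0,0,-1]]]'

```text
t: 29.92
ee_pos: [424.7, -251.5, 170.1]
tool_rot: [[-0.036, 0.999, -0.0], [0.999, 0.036, 0.0], [0.0, -0.0, -1.0]]
wrist_force: [0.5, 0.7, -0.2]
opening: 0.997
grasp_force: 0.0
```

```bash
python3 -c "
from h import *
plan(424.4,-252.9,50,None,40)
crop('top',108,135,120,125,4.75,'d1')"
```

```text
t 29.93 pos [ 424.7 -251.5  170.1] a 92.07 q6 0.85 turn units -0.0 then shift units [-0.0045 -0.0012  0.4005] rows 4 each [-0.0011 -0.0003  0.1001]
```

View pics/d1.png

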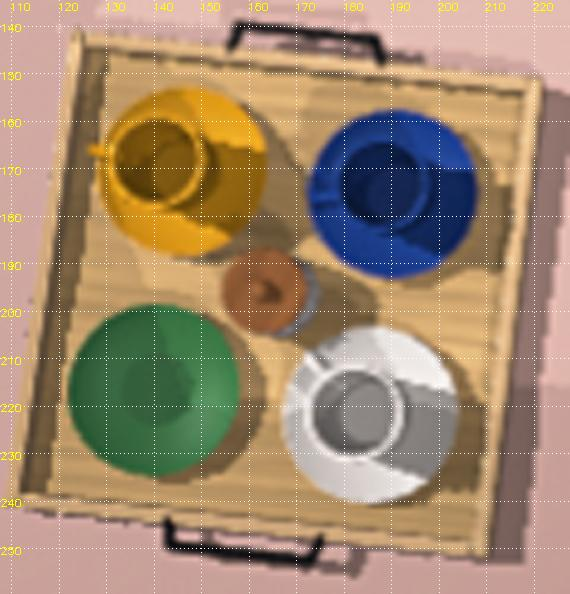

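Three cups stand in their saucers in the top view. I'll check the offsets while gripping green.

```bash
python3 -c "
from h import *
f=lambda l,z: world('top',np.array(l)/4.75-.5+[108,135],[z]*len(l))[:,:2].round(1)
a=f([(384,184),(156,161),(353,413)],72); b=f([(395,194),(184,172),(370,414)],22); print(a,b,a-b,sep='\n')"
```

```text
[[579.4 115.3]
 [594.8 256.5]
 [438.9 132.6]]
[[579.8 117.8]
 [595.1 254.4]
 [438.7 132.2]]
[[-0.4 -2.5]
 [-0.3  2.1]
 [ 0.2  0.4]]
```

Emit:
servo_tool --motion '[[[-0.004,-0.001,0.08,0,-1],[0,0,0.08,0,-1],[0,0,0.08,0,-1],[0,0,0.08,0,-1],[0,0,0.08,0,-1],[0,0,0,0,-1],[0,0,0,0,1],[0,0,0,0,1],[0,0,0,0,1],[0,0,0,0,1]]]'

```text
t: 31.22
ee_pos: [425.1, -254.2, 51.4]
tool_rot: [[-0.036, 0.999, 0.001], [0.999, 0.036, -0.001], [-0.001, 0.001, -1.0]]
wrist_force: [-0.8, 0.1, 6.7]
opening: 0.674
grasp_force: 31.2
```

Emit:
servo_tool --motion '[[[0,0,0,0,1],[0,0,0,0,1]]]'

```text
t: 31.48
ee_pos: [425.1, -254.2, 51.4]
tool_rot: [[-0.036, 0.999, 0.001], [0.999, 0.036, -0.001], [-0.001, 0.001, -1.0]]
wrist_force: [-1.1, 0.9, 7.0]
opening: 0.677
grasp_force: 31.2
```

Emit:
servo_tool --motion '[[[0,0,-0.03,0,1],[0,0,-0.08,0,1],[0,0,-0.1,0,1],[0,0,-0.1,0,1],[0,0,-0.09,0,1],[0,0,0,0,1]]]'

```text
t: 32.22
ee_pos: [425.7, -254.7, 172.6]
tool_rot: [[-0.036, 0.999, 0.003], [0.999, 0.036, -0.003], [-0.003, 0.003, -1.0]]
wrist_force: [-0.2, 0.9, -1.8]
opening: 0.672
grasp_force: 32.5
```

```bash
python3 -c "
from h import *
plan(455.3,269.9,172,None,40)"
```

```text
t 32.23 pos [ 425.7 -254.7  172.6] a 92.08 q6 0.85 turn units -0.0 then shift units [1.7438 0.1622 0.0021] rows 14 each [0.1246 0.0116 0.0002]
```

Emit:
servo_tool --motion '[[[0.08,0.008,0,0,1],[0.15,0.014,0,0,1],[0.15,0.014,0,0,1],[0.15,0.014,0,0,1],[0.15,0.014,0,0,1],[0.15,0.014,0,0,1],[0.15,0.014,0,0,1],[0.15,0.014,0,0,1],[0.15,0.014,0,0,1],[0.15,0.014,0,0,1]]]'

```text
t: 33.48
ee_pos: [448.6, 177.8, 169.6]
tool_rot: [[-0.036, 0.999, -0.001], [0.999, 0.036, -0.0], [-0.0, -0.001, -1.0]]
wrist_force: [0.7, -0.5, -1.1]
opening: 0.67
grasp_force: 32.5
```

Emit:
servo_tool --motion '[[[0.15,0.014,0,0,1],[0.11,0.01,0,0,1],[0.05,0.004,0,0,1],[0,0,0,0,1],[0,0,0,0,1],[0,0,0,0,1]]]'

```text
t: 34.22
ee_pos: [454.2, 268.6, 170.2]
tool_rot: [[-0.035, 0.999, -0.0], [0.999, 0.035, -0.0], [-0.0, -0.0, -1.0]]
wrist_force: [1.1, 0.5, -2.6]
opening: 0.677
grasp_force: 32.5
```

```bash
python3 -c "
from h import *
plan(455.3,269.9,56,None,40)"
```

```text
t 34.23 pos [454.2 268.6 170.2] a 92.01 q6 1.93 turn units -0.0 then shift units [0.0041 0.0038 0.3808] rows 3 each [0.0014 0.0013 0.1269]
```

Emit:
servo_tool --motion '[[[0.003,0.003,0.07,0,1],[0,0,0.1,0,1],[0,0,0.1,0,1],[0,0,0.06,0,1],[0,0,0.02,0,1],[0,0,0.008,0,1],[0,0,0.008,0,1],[0,0,0.008,0,1],[0,0,0.006,0,1],[0,0,0,0,1]]]'

```text
t: 35.48
ee_pos: [454.9, 270.6, 56.2]
tool_rot: [[-0.036, 0.999, -0.0], [0.999, 0.036, -0.0], [-0.0, -0.0, -1.0]]
wrist_force: [0.7, -0.8, -0.5]
opening: 0.673
grasp_force: 32.5
```

Emit:
servo_tool --motion '[[[0,0,0.003,0,1],[0,0,0,0,1],[0,0,0,0,1]]]'

```text
t: 35.85
ee_pos: [455.1, 270.7, 55.5]
tool_rot: [[-0.036, 0.999, 0.0], [0.999, 0.036, 0.0], [0.0, 0.0, -1.0]]
wrist_force: [-1.8, 0.2, 3.7]
opening: 0.674
grasp_force: 32.8
```

Emit:
servo_tool --motion '[[[0,0,0,0,-0.5],[0,0,0,0,-0.6],[0,0,0,0,-0.8],[0,0,0,0,-1],[0,0,0,0,-1],[0,0,-0.04,0,-1],[0,0,-0.08,0,-1],[0,0,-0.12,0,-1],[0,0,-0.14,0,-1],[0,0,0,0,-1]]]'

```text
t: 37.1
ee_pos: [457.1, 271.5, 173.2]
tool_rot: [[-0.036, 0.999, 0.006], [0.999, 0.036, 0.003], [0.002, 0.006, -1.0]]
wrist_force: [1.1, -0.3, -0.9]
opening: 1.003
grasp_force: 0.0
```

Emit:
servo_tool --motion '[[[-0.12,0,-0.08,0,-1],[-0.14,0,-0.08,0,-1],[-0.14,0,-0.08,0,-1],[-0.14,0,0,0,-1],[-0.14,0,0,0,-1],[-0.14,0,0,0,-1],[-0.14,0,0,0,-1],[-0.1,0,0,0,-1],[0,0,0,0,-1],[0,0,0,0,-1]]]'

```text
t: 38.35
ee_pos: [466.2, -46.8, 241.1]
tool_rot: [[-0.036, 0.999, -0.001], [0.999, 0.036, 0.001], [0.001, -0.001, -1.0]]
wrist_force: [-0.1, 0.4, 0.3]
opening: 0.997
grasp_force: 0.0
```

```bash
python3 -c "
from h import *
crop('top',108,128,160,125,4.75,'e1')"
```

```text
(no output)
```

View pics/e1.png

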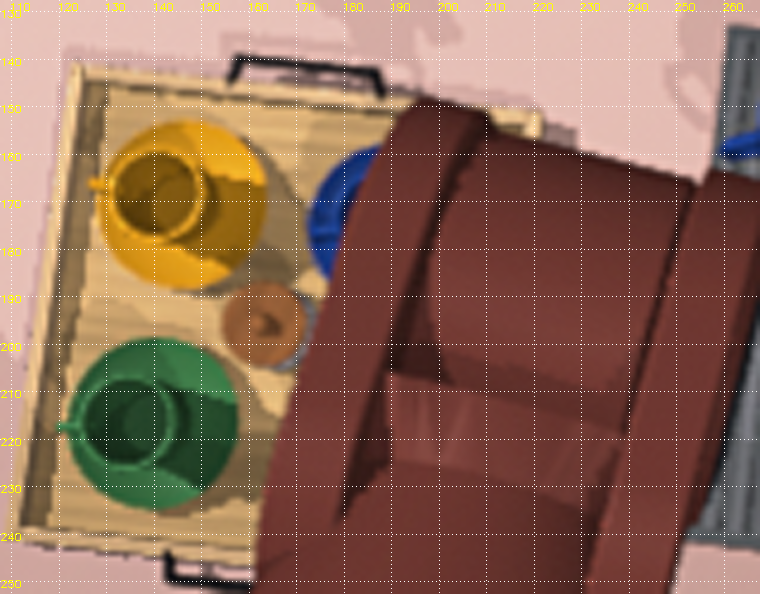

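Green stands centred in its saucer (rim 134.5,216.5; saucer 140,217, the shift expected from its height). Pot and saucers are unmoved, and the arm is clear.

```bash
python3 -c "
from h import *
print(world('top',[(127.5/4.75+107.5,422/4.75+127.5),(154.5/4.75+107.5,424/4.75+127.5)],[72,22]))
print(manip.sign_off())"
```

```text
[[454.59883448 270.56811653  72.        ]
 [454.36864793 270.07172676  22.        ]]
the job is handed in; nothing more can be done
None
```

All four espresso cups stand upright in the saucers of their own colours, about 4 mm or less off centre as last measured. The tea mug, sugar pot and saucers showed no movement in the pictures, and I handed the job in at about 38 s without the judge's verdict being shown.

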